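# Load the cassette steriliser and start it with its two-key pod

## Task

Push the steel instrument cassette along its loading tray with your fingertips, without lifting it, until it is fully home against the stop inside the white steriliser. Then press the two green start keys on the grey pod fully down together, one fingertip on each, hold both down for three seconds and let go. Do not press the red stop button between the keys, and leave everything else on the counter where it stands.

Things in the scene. Friction and masses are not known exactly. Their poses are not given: they have to be found in the camera images.
- dock: White cassette steriliser, 340 wide x 400 deep x 160 high mm, fixed, with a loading tray. Origin: on the counter, on the tray's centre line; z up; loading goes along -y. Tray from y = +180 mm into the slot, floor 8 mm above the counter; two rails 20 mm high leave a channel 70 mm wide in x. Machine front at y = -40 mm (slot 90 wide, 75 high), stop inside at y = -120 mm.
- cassette: Loose steel cassette, blue ends, perforated top: 66 (x) x 180 (y) x 36 mm high, 0.3 to 0.5 kg, in the tray's channel with 2 mm play each side, axes as the dock's. Origin: centre of its underside. Push its outer end face, at its y = +90 mm, with a few N. Fully home its origin is at y = -30 mm in the dock's frame (100 mm of it still stands out); it starts 50 to 100 mm short of that.
- pod: Grey start pod, 100 mm (x) x 155 mm (y) x 50 mm high, fixed to the counter. Origin: centre of its underside; z up. The two keys lie on its y axis at y = +32 and -32 mm, the red stop button at its centre.
- key_left_top (a point): Centre of the top face of the green key at the pod's +y side: a flat square cap, 32 x 32 mm, its top 68 mm above the counter when up. The point moves with the key; its axes are the pod's.
- key_right_top (a point): The same for the identical green key at the pod's -y side; the key centres are 64 mm apart, with a gap of 32 mm between the caps.
- key_left (a joint): Travel of that key, m: 0 up, 0.010 fully down, against a spring (about 1.2 N at first, 5.2 N at full travel; it springs back).
- key_right (a joint): The same for the other key.
- stop_top (a point): Centre of the top of the red stop button midway between the keys, 18 mm across, its top 60 mm above the counter.
- stop (a joint): Travel of the red stop button, m: 0 up, 0.006 fully down (spring return). To be left alone.
- bottle: White bottle with a blue cap, 56 mm across, 140 mm high, loose; origin at the centre of its underside. Leave alone.
- cup: Blue cup, 68 mm across, 75 mm high, loose; origin at the centre of its underside. Leave alone.
- jar: Amber jar with a steel cap, 60 mm across, 75 mm high, loose; origin at the centre of its underside. Leave alone.
- spatula: Small spatula with a blue handle, 170 mm long, lying on the counter beyond the tray and pod; its x axis runs along it. Leave alone.
- carton: Blue carton 70 x 110 x 60 mm high, loose; origin at the centre of its underside. Leave alone.
- bowl: Steel bowl, 100 mm across, 35 mm high, loose; origin at the centre of its underside. Leave alone.
Things that resemble listed ones, but are neither listed nor needed, are in the scene too. Leave any brown, orange or turquoise look-alike of the cassette alone.

How it is judged:
By the outcome, as a careful person would: the job done as asked, in the order asked, and still so for the second after the job is handed in, with the robot touching nothing.
It also fails if it takes over 59 s, if anything falls off the work surface, if the arm or the gripper's body presses on something with over 40 N, if the wrist force passes 120 N, or if a joint passes its speed limit or range.

## Robot

A 6-joint arm with a two-finger parallel gripper is mounted at the origin on the work surface. World frame = base frame: x ahead of the robot, y to its left, z up, the work surface at z = 0. Lengths are in m, angles in rad, forces in N, time in s.
With the tool pointing down it reaches from about 0.25 to 0.775 m from the base axis. Payload 4 kg.
Tool frame: the origin (TCP) lies on the centre line of the jaws, within the pads' length; the fingertips stand 25 mm ahead of it and the grasp point (between the pads) lies 6 mm ahead of it; z points along the fingers, y is the line along which they close (so a half turn about z gives the same grasp; the last joint's range is limited). The gripper opens to 94 mm and grips with 3 to 60 N. Pads are 16 mm wide; open, the fingers measure 119 mm over their backs; the gripper's body (75 mm by 177 mm) begins 78 mm behind the grasp point.
Start: joints at [1.02, 0.087, 1.371, -0, 1.684, -0.103], TCP at [0.238, 0.496, 0.231] pointing down, gripper open.
Joint ranges: [-3.1, 3.1], [-0.76, 2.03], [0.27, 2.55], [-1.08, 4.22], [0.17, 2.65], [-2.57, 2.57]. Speed limits (rad/s): [2.79, 2.79, 3.14, 3.14, 3.14, 3.14].

## Interface

Orientations are given as [roll, pitch, yaw] about the fixed x, y, z axes, in that order (R = Rz(yaw) Ry(pitch) Rx(roll)).
In Python, from bench import robot, imaging gives the robot as it stands. The module is installed in compiled form; this text tells all that it offers.
- The arm moves only by the tool drive_tool, never from a script. Its argument "series" is a list of rows, each a list of 3 entries, a list of its own where there are three numbers: the finger opening in m, from 0 to 0.094, then the shift along the tool's x, y, z in m, then the turn, a rotation vector about the tool's x, y, z in rad. A call has 1 to 5 rows; each row is the pose to reach, as a shift and turn from the pose commanded when the call began, along the tool's axes at that moment; what a row does not reach only later rows make up. A row lasts 1/8 s, in which the tool goes at most 62.5 mm and 10.7 degrees, less where a joint would pass 70% of its speed; a pose out of reach is approached as far as the arm can. A call with a gripper value outside its range is refused whole. The fingers move at their own pace and stop on an object; the grip force is fixed at half the most. Time passes only in rows, so rows that repeat a pose let the fingers close. It gives the time, the measured TCP pose, the force, the opening and the grip force at its end, in the units of the state.
- robot.get_obs(): the state, without advancing time (a new reading comes with each control period).
- imaging.snapshot(name): name is "scene" or "top" or "wrist"; returns the picture (480x640x3 uint8, red, green, blue); there is no depth.
- imaging.get_calibration(name): a dict with "intrinsics" (3x3 intrinsics, pixels), "position" and "rotation" of the camera in the world. Camera axes: x right, y up, looking along -z (the intrinsics and any distortion apply to the point x, -y, -z); pixel columns grow to the right and rows downward; lengths in m; the calibration is good to about 2 mm. A picture is of the moment at which its call begins: read the wrist's pose just before it. get_calibration takes no time and is no camera call; for the wrist camera it gives the pose at the moment of the call.
- robot.close_job(): hands the job in; it is judged then, once.
The state is a dict: "time": time; "joint_positions": joint angles; "qvel": joint speeds; "joint_torque": joint torques, N m; "tool_pos": TCP position; "ee_rot": TCP orientation; "wrist_force": force on the tool from outside, world axes, zero at the start; "wrist_torque": the same for the moment, N m; "width": finger opening in m; "finger_force": force on a finger pad.
Only numpy, scipy, OpenCV 4.12 (cv2) and the standard library are available. Lean on these libraries where they do the work, as an engineer would, in place of code of your own. Each camera call takes 0.05 s, during which the arm holds its last target. There are 200 camera calls.

## Working session

There is one attempt and no reset: what is moved stays moved. The work goes in short steps, Python scripts to look and compute and a tool call to move; the robot and the scene stay as the last step left them, time stands still between calls to the robot, and variables do not carry over. Pictures are saved under pics/ and viewed, at most 10 in all, crops included, and the job is handed in when it is done.

Besides the shell and the picture viewer there is one more tool, called after "Emit:" in YAML: its name, and indented under it one key for each argument. drive_tool: Moves the arm, as the interface text tells. Its arguments: {"type":"object","properties":{"series":{"type":"array"}},"required":["series"]}

```bash
mkdir -p pics; python3 - <<'E'
from bench import robot, imaging
import cv2
o=robot.get_obs(); print(o)
for n in("top","scene"):
    im=imaging.snapshot(n); cv2.imwrite(f"pics/{n}0.png",im[:,:,::-1]); print(n,imaging.get_calibration(n))
E
```

```text
{'time': 0.0, 'joint_positions': array([ 1.01991130e+00,  8.79864381e-02,  1.37224766e+00, -1.36707155e-05,
        1.68358426e+00, -1.03110054e-01]), 'qvel': array([ 0.00030417,  0.00100349,  0.00013102,  0.00072135,  0.00102374,
       -0.00040573]), 'joint_torque': array([-1.18034877e-03, -3.40194798e+01, -3.02421641e+01,  7.18046352e-02,
        3.30724823e-02, -1.85340932e-04]), 'tool_pos': array([0.23788471, 0.49535237, 0.22929028]), 'ee_rot': array([-3.13937737e+00, -2.15571264e-04,  2.69381592e+00]), 'wrist_force': array([0.1225027 , 0.07667652, 0.04592583]), 'wrist_torque': array([ 0.02403945, -0.03527204, -0.06394896]), 'finger_force': 0.0, 'width': 0.09437589942618715}
top {'intrinsics': array([[433.8146543 ,   0.        , 323.32329019],
       [  0.        , 433.8146543 , 241.93582663],
       [  0.        ,   0.        ,   1.        ]]), 'position': array([0.27955704, 0.08233338, 1.30156602]), 'rotation': array([ 0.14564361, -0.01725016, -1.55380923])}
scene {'intrinsics': array([[521.78362387,   0.        , 314.03757043],
       [  0.        , 521.78362387, 239.16127832],
       [  0.        ,   0.        ,   1.        ]]), 'position': array([1.35470228, 0.03885356, 0.90648111]), 'rotation': array([0.83392731, 0.01012548, 1.51425553])}
```

View pics/top0.png

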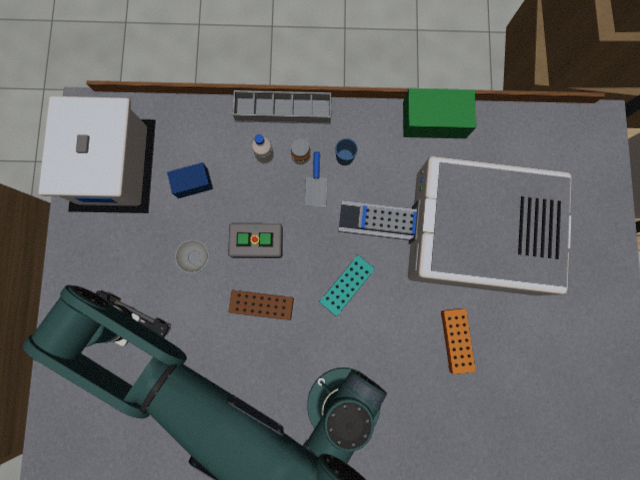

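View pics/scene0.png

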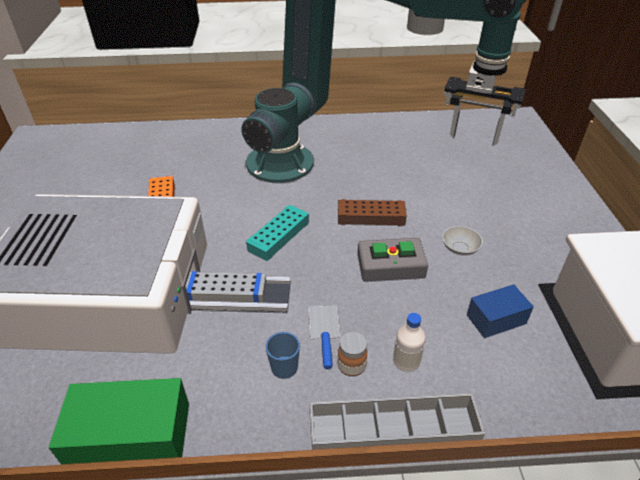

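The top view shows the pod at about (255,240) with its keys at (243,239) and (266,239). The cassette lies in the tray with blue ends at about (364,217) and (415,222). The spatula blade is near (316,192), the teal look-alike near (347,285). The scene view agrees with this.

```bash
cat > h.py <<'E'
from bench import robot, imaging
import cv2, numpy as np
from scipy.spatial.transform import Rotation as R
def ray(cal,px,z):
    d=np.linalg.inv(cal["intrinsics"])@np.array([px[0],px[1],1.]); d=d*[1,-1,-1]
    M=np.asarray(cal["rotation"]); M=R.from_euler("xyz",M).as_matrix() if M.size==3 else M
    d=M@d; p=cal["position"]; return p+d*(z-p[2])/d[2]
def blobs(im,lo,hi,roi=None,amin=15):
    h=cv2.cvtColor(im,cv2.COLOR_RGB2HSV); m=cv2.inRange(h,lo,hi)
    if roi: k=np.zeros_like(m); x0,y0,x1,y1=roi; k[y0:y1,x0:x1]=255; m&=k
    n,_,s,c=cv2.connectedComponentsWithStats(m)
    return [(c[i].round(1),s[i]) for i in range(1,n) if s[i,4]>=amin]
GREEN=((45,100,60),(75,255,255)); BLUE=((100,120,60),(125,255,255))
E
python3 - <<'E'
from h import *
np.set_printoptions(precision=4,suppress=True)
for n,rk,rc in (("top",(225,220,290,262),(335,195,425,245)),("scene",(355,230,430,285),(178,265,275,310))):
    im=cv2.imread(f"pics/{n}0.png")[:,:,::-1].copy(); cal=imaging.get_calibration(n)
    for nm,c,r,z in (("key",GREEN,rk,.066),("blue",BLUE,rc,.044)):
        for b,s in blobs(im,*c,r): print(n,nm,b,s,ray(cal,b,z))
im=cv2.imread("pics/top0.png"); 
cv2.imwrite("pics/crop.png",cv2.resize(im[160:270,220:440],None,fx=3.6,fy=3.6,interpolation=cv2.INTER_CUBIC))
E
```

```text
top key [242.6 238.2] [237 233  12  12 127] [0.4675 0.2962 0.066 ]
top key [264.9 238.5] [259 233  12  12 133] [0.4679 0.2323 0.066 ]
top blue [363.7 216.5] [361 206   6  23  89] [ 0.5428 -0.0545  0.044 ]
top blue [413.7 222.5] [412 212   5  23  78] [ 0.5278 -0.2028  0.044 ]
scene key [379.3 249.4] [372 243  15  14 177] [0.4753 0.2332 0.066 ]
scene key [406.2 247.9] [399 242  15  13 171] [0.4745 0.2969 0.066 ]
scene blue [190.8 283.8] [186 271  11  29 123] [ 0.5359 -0.202   0.044 ]
scene blue [256.5 286.8] [253 273   8  29 132] [ 0.5549 -0.0536  0.044 ]
```

View pics/crop.png

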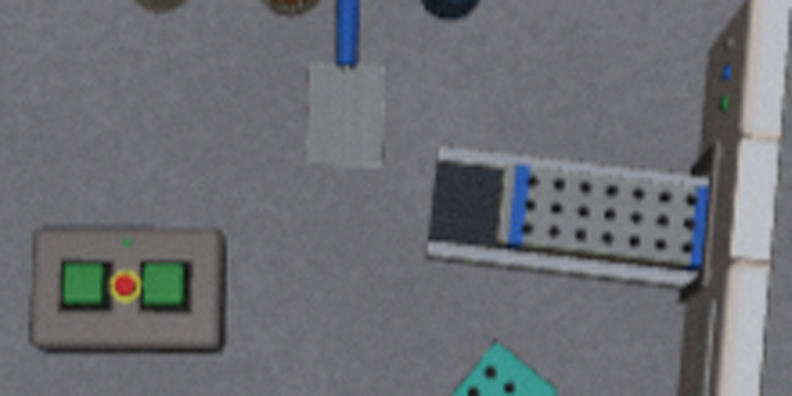

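Emit:
drive_tool:
  series:
    - [0.0,[-0.055,-0.032,-0.02],[0,0,0.18]]
    - [0.0,[-0.11,-0.064,-0.02],[0,0,0.36]]
    - [0.0,[-0.16,-0.094,-0.02],[0,0,0.54]]
    - [0.0,[-0.21,-0.123,-0.02],[0,0,0.72]]
    - [0.0,[-0.26,-0.152,-0.02],[0,0,0.9]]

```text
time: 0.72
tool_pos: [0.4073, 0.2444, 0.2501]
ee_rot: [-3.141, -0.0, 1.788]
wrist_force: [0.2, 0.4, 1.0]
width: 0.0476
finger_force: 0.0
```

```bash
cat >> h.py <<'E'
np.set_printoptions(precision=4,suppress=True)
def goal(p,yaw):
    """Shift in current tool axes and turn to reach position p, pointing down, with given yaw."""
    o=robot.get_obs(); T=R.from_euler("xyz",o["ee_rot"]); G=R.from_euler("xyz",[np.pi,0,yaw])
    print("t",o["time"],"at",o["tool_pos"],o["ee_rot"],"F",o["wrist_force"],"w",o["width"])
    print("shift",T.inv().apply(np.array(p)-o["tool_pos"]),"turn",(T.inv()*G).as_rotvec())
E
python3 -c "
from h import *
goal([.545,.03,.25],1.46)"
```

```text
t 0.725 at [0.4073 0.2444 0.2501] [-3.1413 -0.      1.7879] F [0.2126 0.4118 1.0438] w 0.04762698183817495
shift [-0.2391  0.0883  0.0001] turn [-0.0003  0.      0.3279]
```

Emit:
drive_tool:
  series:
    - [0.0,[-0.055,0.02,0.0],[0,0,0.1]]
    - [0.0,[-0.11,0.04,0],[0,0,0.2]]
    - [0.0,[-0.165,0.06,0],[0,0,0.328]]
    - [0.0,[-0.215,0.08,0],[0,0,0.328]]
    - [0.0,[-0.239,0.088,0],[0,0,0.328]]

```text
time: 1.35
tool_pos: [0.5462, 0.0299, 0.2493]
ee_rot: [-3.14, 0.0, 1.463]
wrist_force: [0.3, 0.1, 0.2]
width: 0.0007
finger_force: 0.0
```

Emit:
drive_tool:
  series:
    - [0.0,[0,0,0],[0,0,0]]
    - [0.0,[0,0,0],[0,0,0]]

```text
time: 1.6
tool_pos: [0.5449, 0.0333, 0.2502]
ee_rot: [-3.141, -0.001, 1.466]
wrist_force: [0.2, -0.7, 0.2]
width: 0.0004
finger_force: 0.0
```

```bash
python3 - <<'E'
from h import *
goal([.545,.03,.25],1.46)
cal=imaging.get_calibration("wrist"); print(cal)
im=imaging.snapshot("wrist"); cv2.imwrite("pics/w1.png",im[:,:,::-1])
for b,s in blobs(im,*BLUE,amin=100): print(b,s,ray(cal,b,.044))
E
```

```text
t 1.6 at [0.5449 0.0333 0.2502] [-3.1406 -0.0006  1.4663] F [ 0.1711 -0.732   0.2477] w 0.00039054378938188536
shift [-0.0033  0.0005  0.0002] turn [-0.001  -0.0006  0.0063]
{'intrinsics': array([[409.7579,   0.    , 318.0805],
       [  0.    , 409.7579, 241.3096],
       [  0.    ,   0.    ,   1.    ]]), 'position': array([0.5513, 0.1006, 0.4034]), 'rotation': array([-0.2428,  0.0012, -0.1044])}
[490.9 133.4] [ 443  120   96   28 1914] [0.6972 0.0906 0.044 ]
[554.5 234.7] [ 501  196   97   80 5238] [ 0.7537 -0.0039  0.044 ]
[356.6 309. ] [351 304  12  12 120] [ 0.5709 -0.057   0.044 ]
[318.  444.6] [311 440  15  10 146] [ 0.5191 -0.2024  0.044 ]
```

View pics/w1.png

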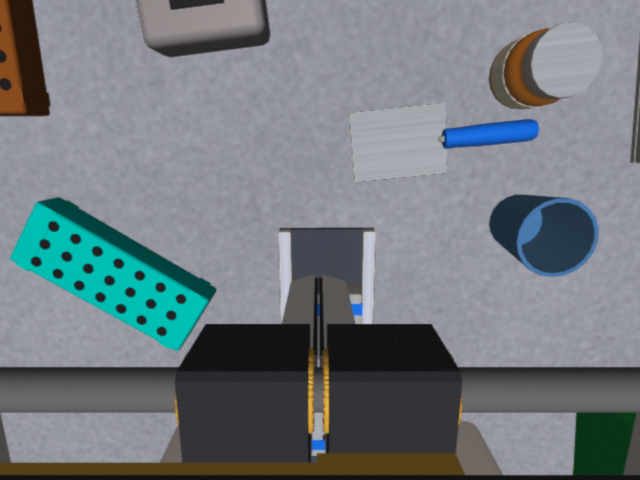

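The wrist view shows the tray's outer end at row 229, with white rails at columns 278–292 and 362–376. The fingers are over the tray, and part of the outer blue band is visible at (357,309).

```bash
python3 - <<'E'
from h import *
im=cv2.imread("pics/w1.png"); cal=imaging.get_calibration("wrist")
g=cv2.cvtColor(im,cv2.COLOR_BGR2HSV)
for r in (235,245,255,265,275):
    m=(g[r,:,2]>190)&(g[r,:,1]<40); c=np.where(m[265:390])[0]+265
    l=c[c<325]; q=c[c>325]
    if not(len(l) and len(q)): print(r,c); continue
    print(r,l[0],l[-1],q[0],q[-1],[ray(cal,((l[0]+q[-1]+1)/2,r),z) for z in (.02,.028)], ray(cal,(l[-1]+1,r),.025)[0]-ray(cal,(q[0],r),.025)[0])
r=[tuple(g[y,355]) for y in range(285,325,2)]; print(r)
E
```

```text
235 279 289 365 374 [array([0.5502, 0.0118, 0.02  ]), array([0.5502, 0.0136, 0.028 ])] -0.0707398528613008
245 280 289 364 373 [array([0.5493, 0.0019, 0.02  ]), array([0.5493, 0.004 , 0.028 ])] -0.0702198908686541
255 280 289 364 373 [array([ 0.5483, -0.0081,  0.02  ]), array([ 0.5483, -0.0058,  0.028 ])] -0.07064817344318008
265 280 289 364 373 [array([ 0.5473, -0.0182,  0.02  ]), array([ 0.5474, -0.0157,  0.028 ])] -0.07108171240752859
275 281 289 364 372 [array([ 0.5463, -0.0285,  0.02  ]), array([ 0.5464, -0.0258,  0.028 ])] -0.07152060512813052
[(np.uint8(17), np.uint8(24), np.uint8(75)), (np.uint8(19), np.uint8(26), np.uint8(77)), (np.uint8(19), np.uint8(25), np.uint8(81)), (np.uint8(23), np.uint8(26), np.uint8(80)), (np.uint8(26), np.uint8(22), np.uint8(93)), (np.uint8(47), np.uint8(11), np.uint8(169)), (np.uint8(105), np.uint8(11), np.uint8(178)), (np.uint8(106), np.uint8(16), np.uint8(180)), (np.uint8(108), np.uint8(17), np.uint8(181)), (np.uint8(112), np.uint8(61), np.uint8(197)), (np.uint8(107), np.uint8(222), np.uint8(227)), (np.uint8(107), np.uint8(222), np.uint8(226)), (np.uint8(107), np.uint8(222), np.uint8(226)), (np.uint8(107), np.uint8(221), np.uint8(226)), (np.uint8(107), np.uint8(218), np.uint8(227)), (np.uint8(110), np.uint8(129), np.uint8(211)), (np.uint8(106), np.uint8(16), np.uint8(179)), (np.uint8(107), np.uint8(13), np.uint8(173)), (np.uint8(107), np.uint8(12), np.uint8(152)), (np.uint8(110), np.uint8(13), np.uint8(122))]
```

```bash
python3 -c "
from h import *
goal([.549,.0,.048],1.474)"
```

```text
t 1.65 at [0.5448 0.0336 0.2504] [-3.1411 -0.0005  1.4671] F [-0.6879 -0.0861 -0.0024] w 0.0006760741331561519
shift [-0.0331  0.0078  0.2024] turn [-0.0005 -0.0005 -0.0069]
```

Emit:
drive_tool:
  series:
    - [0.0,[-0.032,0.008,0.05],[0,0,-0.007]]
    - [0.0,[-0.032,0.008,0.1],[0,0,-0.007]]
    - [0.0,[-0.032,0.008,0.15],[0,0,-0.007]]
    - [0.0,[-0.032,0.008,0.185],[0,0,-0.007]]
    - [0.0,[-0.032,0.008,0.202],[0,0,-0.007]]

```text
time: 2.28
tool_pos: [0.5482, 0.0014, 0.0464]
ee_rot: [-3.138, -0.0, 1.475]
wrist_force: [-1.0, 0.5, 0.8]
width: 0.0004
finger_force: 0.0
```

Emit:
drive_tool:
  series:
    - [0.0,[0,0,0],[0,0,0]]
    - [0.0,[0,0,0],[0,0,0]]

```text
time: 2.52
tool_pos: [0.5514, 0.0002, 0.0506]
ee_rot: [3.138, -0.0, 1.473]
wrist_force: [1.0, 0.9, 0.3]
width: 0.0007
finger_force: 0.0
```

Emit:
drive_tool:
  series:
    - [0.0,[-0.015,0,0],[0,0,0]]
    - [0.0,[-0.025,0,0],[0,0,0]]
    - [0.0,[-0.035,0,0],[0,0,0]]
    - [0.0,[-0.045,0,0],[0,0,0]]
    - [0.0,[-0.055,0,0],[0,0,0]]

```text
time: 3.15
tool_pos: [0.5448, -0.0553, 0.0488]
ee_rot: [3.141, -0.001, 1.473]
wrist_force: [-0.3, 2.6, 1.6]
width: 0.0005
finger_force: 1.5
```

Emit:
drive_tool:
  series:
    - [0.0,[-0.006,0,0],[0,0,0]]
    - [0.0,[-0.012,0,0],[0,0,0]]
    - [0.0,[-0.018,0,0],[0,0,0]]
    - [0.0,[-0.024,0,0],[0,0,0]]
    - [0.0,[-0.03,0,0],[0,0,0]]

```text
time: 3.78
tool_pos: [0.5416, -0.0849, 0.0484]
ee_rot: [-3.141, -0.0, 1.473]
wrist_force: [0.4, 2.5, 1.8]
width: 0.0008
finger_force: 1.5
```

Sliding at about 2.5 N. I'll keep going in small steps until the force rises at the stop.

Emit:
drive_tool:
  series:
    - [0.0,[-0.002,0,0],[0,0,0]]
    - [0.0,[-0.004,0,0],[0,0,0]]
    - [0.0,[-0.006,0,0],[0,0,0]]

```text
time: 4.15
tool_pos: [0.541, -0.0907, 0.0484]
ee_rot: [-3.141, -0.0, 1.473]
wrist_force: [0.9, 2.6, 1.9]
width: 0.0008
finger_force: 1.4
```

Emit:
drive_tool:
  series:
    - [0.0,[-0.001,0,0],[0,0,0]]
    - [0.0,[-0.002,0,0],[0,0,0]]
    - [0.0,[-0.003,0,0],[0,0,0]]

```text
time: 4.53
tool_pos: [0.5408, -0.0933, 0.0484]
ee_rot: [-3.141, -0.001, 1.473]
wrist_force: [1.1, 5.1, 1.9]
width: 0.0004
finger_force: 2.3
```

Emit:
drive_tool:
  series:
    - [0.0,[-0.001,0,0],[0,0,0]]
    - [0.0,[-0.002,0,0],[0,0,0]]
    - [0.0,[-0.003,0,0],[0,0,0]]

```text
time: 4.9
tool_pos: [0.5407, -0.0935, 0.0485]
ee_rot: [-3.142, -0.007, 1.473]
wrist_force: [1.4, 11.9, 4.4]
width: 0.0007
finger_force: 5.8
```

Stalled with 12 N at the predicted home position. Now I'll back off, then rise.

Emit:
drive_tool:
  series:
    - [0.0,[0.01,0,0],[0,0,0]]
    - [0.0,[0.03,0,-0.01],[0,0,0]]
    - [0.0,[0.05,0,-0.06],[0,0,0]]
    - [0.0,[0.08,0,-0.11],[0,0,0]]
    - [0.0,[0.1,0,-0.17],[0,0,0]]

```text
time: 5.52
tool_pos: [0.5496, 0.0042, 0.2191]
ee_rot: [-3.14, 0.001, 1.474]
wrist_force: [0.7, -0.2, 0.4]
width: 0.0003
finger_force: 0.0
```

```bash
python3 - <<'E'
from h import *
goal([.43,.264,.23],np.pi)
im=imaging.snapshot("top"); cal=imaging.get_calibration("top")
for b,s in blobs(im,*BLUE,(335,195,440,245),amin=8): print(b,s,ray(cal,b,.044))
E
```

```text
t 5.525 at [0.5496 0.0042 0.2191] [-3.1405  0.0008  1.4736] F [ 0.6602 -0.1727  0.4224] w 0.000256356598705512
shift [ 0.2469 -0.1442 -0.0109] turn [-0.0015 -0.0003 -1.668 ]
```

Emit:
drive_tool:
  series:
    - [0.0515,[0.05,-0.009,-0.011],[0,0,-0.18]]
    - [0.0515,[0.1,-0.018,-0.011],[0,0,-0.36]]
    - [0.0515,[0.15,-0.027,-0.011],[0,0,-0.54]]
    - [0.0515,[0.2,-0.036,-0.011],[0,0,-0.72]]
    - [0.0515,[0.257,-0.045,-0.011],[0,0,-0.9]]

```text
time: 6.2
tool_pos: [0.5303, 0.2644, 0.2294]
ee_rot: [3.141, 0.002, 2.378]
wrist_force: [1.2, -0.5, 0.1]
width: 0.0467
finger_force: 0.0
```

Emit:
drive_tool:
  series:
    - [0.0515,[0,0,0],[0,0,-0.18]]
    - [0.0515,[0,0,0],[0,0,-0.36]]
    - [0.0515,[0,0,0],[0,0,-0.54]]
    - [0.0515,[0,0,0],[0,0,-0.72]]
    - [0.0515,[0,0,0],[0,0,-0.77]]

```text
time: 6.82
tool_pos: [0.5305, 0.2631, 0.2291]
ee_rot: [-3.141, 0.001, -3.138]
wrist_force: [0.4, -0.9, -0.2]
width: 0.0518
finger_force: 0.0
```

Emit:
drive_tool:
  series:
    - [0.0515,[0,0,0],[0,0,0]]
    - [0.0515,[0,0,0],[0,0,0]]

```text
time: 7.08
tool_pos: [0.5305, 0.263, 0.229]
ee_rot: [-3.141, 0.0, -3.141]
wrist_force: [-0.1, -0.2, -0.8]
width: 0.0517
finger_force: 0.0
```

```bash
python3 - <<'E'
from h import *
goal([.471,.264,.12],np.pi)
cal=imaging.get_calibration("wrist"); im=imaging.snapshot("wrist"); cv2.imwrite("pics/w2.png",im[:,:,::-1])
for b,s in blobs(im,*GREEN,amin=100): print(b,s,ray(cal,b,.068))
im=imaging.snapshot("top"); cal=imaging.get_calibration("top")
for b,s in blobs(im,*BLUE,(335,195,440,245),amin=8): print(b,s,ray(cal,b,.044))
cv2.imwrite("pics/t2.png",cv2.resize(im[160:270,220:440,::-1],None,fx=3.6,fy=3.6))
E
```

```text
t 7.075 at [0.5305 0.263  0.229 ] [-3.1414  0.0005 -3.141 ] F [-0.0847 -0.1731 -0.8175] w 0.05166687964907588
shift [0.0596 0.0011 0.1089] turn [-0.0002  0.0005  0.0006]
[364.7 148.3] [ 344  127   43   44 1849] [0.4663 0.2959 0.068 ]
[280.1 149.4] [ 258  128   45   44 1856] [0.4671 0.2327 0.068 ]
[385.5 219.7] [382 209   7  23  90] [ 0.5345 -0.1191  0.044 ]
```

View pics/w2.png

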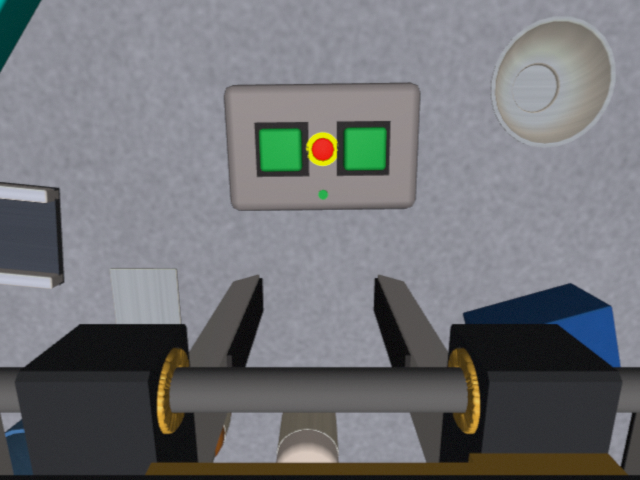

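View pics/t2.png

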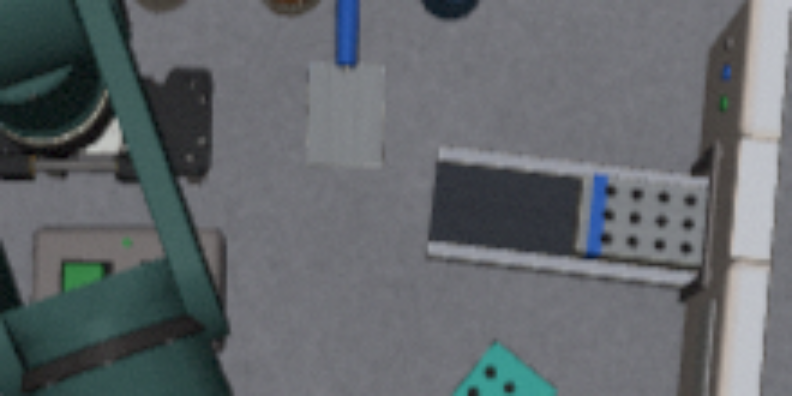

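The wrist view shows the keys at (280,149) and (365,148) with the stop button between them. The top view shows the cassette's outer band moved 65 mm inward, to (385,220), and it agrees with home. Next I'll go above the keys.

Emit:
drive_tool:
  series:
    - [0.0515,[0.05,0.001,0.0],[0,0,0]]
    - [0.0515,[0.062,0.001,0.05],[0,0,0]]
    - [0.0515,[0.062,0.001,0.1],[0,0,0]]
    - [0.0515,[0.062,0.001,0.12],[0,0,0]]
    - [0.0515,[0.062,0.001,0.12],[0,0,0]]

```text
time: 7.8
tool_pos: [0.4672, 0.2631, 0.1067]
ee_rot: [-3.14, -0.004, -3.141]
wrist_force: [0.1, 0.2, 0.8]
width: 0.0513
finger_force: 0.0
```

Emit:
drive_tool:
  series:
    - [0.0515,[0,0,0],[0,0,0]]
    - [0.0515,[0,0,0],[0,0,0]]

```text
time: 8.05
tool_pos: [0.4697, 0.2642, 0.1107]
ee_rot: [3.14, 0.003, -3.141]
wrist_force: [-0.3, -0.6, 0.5]
width: 0.0515
finger_force: 0.0
```

```bash
python3 - <<'E'
from h import *
goal([.468,.2643,.095],np.pi+.01)
im=imaging.snapshot("wrist"); cv2.imwrite("pics/w3.png",im[:,:,::-1])
im=imaging.snapshot("scene"); cv2.imwrite("pics/s3.png",cv2.resize(im[200:300,330:460,::-1],None,fx=5,fy=5))
E
```

```text
t 8.05 at [0.4697 0.2642 0.1107] [ 3.1402  0.0032 -3.1405] F [-0.291  -0.5577  0.5175] w 0.05149812035725906
shift [0.0018 0.     0.0157] turn [ 0.0014  0.0033 -0.0089]
```

View pics/w3.png

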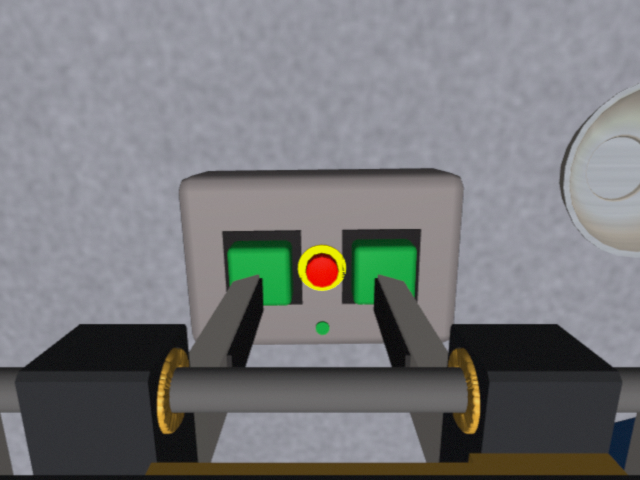

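View pics/s3.png

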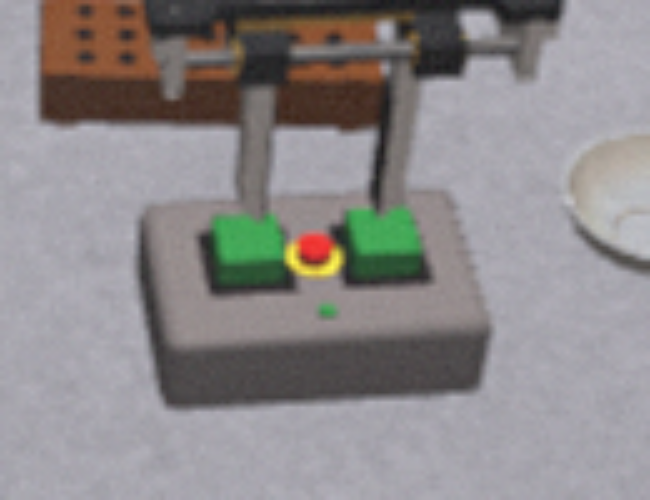

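Both fingertips sit over their caps, left near (255,277) and right near (382,277), clear of the red button at (322,270). I'll press in steps and watch the force.

Emit:
drive_tool:
  series:
    - [0.0515,[0.002,0.0,0.006],[0,0,0]]
    - [0.0515,[0.002,0,0.012],[0,0,0]]
    - [0.0515,[0.002,0,0.017],[0,0,0]]
    - [0.0515,[0.002,0,0.021],[0,0,0]]
    - [0.0515,[0.002,0,0.024],[0,0,0]]

```text
time: 8.78
tool_pos: [0.4663, 0.2637, 0.0856]
ee_rot: [-3.141, -0.001, -3.14]
wrist_force: [-4.1, -1.4, 6.9]
width: 0.0515
finger_force: 4.0
```

Emit:
drive_tool:
  series:
    - [0.0515,[0,0,0.002],[0,0,0]]
    - [0.0515,[0,0,0.004],[0,0,0]]

```text
time: 9.02
tool_pos: [0.4664, 0.2637, 0.0831]
ee_rot: [-3.141, -0.0, -3.14]
wrist_force: [-7.1, -3.6, 18.0]
width: 0.0516
finger_force: 8.7
```

Emit:
drive_tool:
  series:
    - [0.0515,[0,0,0.001],[0,0,0]]
    - [0.0515,[0,0,0.002],[0,0,0]]

```text
time: 9.28
tool_pos: [0.4665, 0.2637, 0.083]
ee_rot: [3.142, 0.001, -3.14]
wrist_force: [-9.6, -3.7, 22.3]
width: 0.0515
finger_force: 11.3
```

```bash
python3 - <<'E'
from h import *
print({k:robot.get_obs()[k] for k in("time","tool_pos","wrist_force","wrist_torque")})
im=imaging.snapshot("scene"); cv2.imwrite("pics/s4.png",cv2.resize(im[200:300,330:460,::-1],None,fx=5,fy=5))
E
```

```text
{'time': 9.275, 'tool_pos': array([0.4665, 0.2637, 0.083 ]), 'wrist_force': array([-9.5689, -3.7121, 22.2936]), 'wrist_torque': array([-0.8129,  1.8565,  0.007 ])}
```

View pics/s4.png

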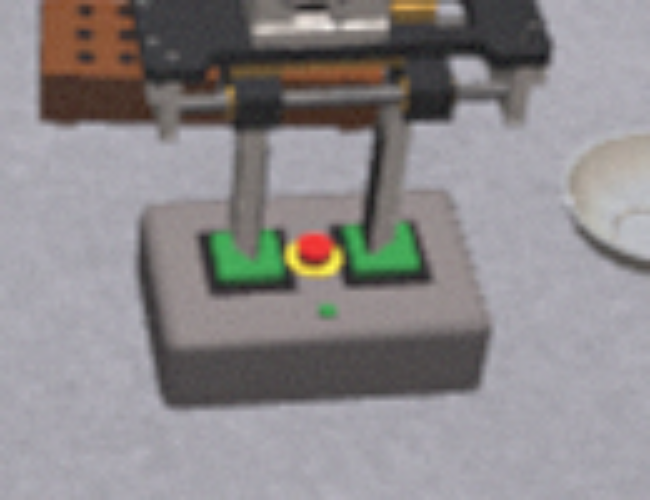

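Both caps are flush with the bezel and the red button is up. Now I'll hold for a little over three seconds.

Emit:
drive_tool:
  series:
    - [0.0515,[0,0,0],[0,0,0]]
    - [0.0515,[0,0,0],[0,0,0]]
    - [0.0515,[0,0,0],[0,0,0]]
    - [0.0515,[0,0,0],[0,0,0]]
    - [0.0515,[0,0,0],[0,0,0]]

```text
time: 9.95
tool_pos: [0.4664, 0.2637, 0.0831]
ee_rot: [3.142, 0.001, -3.14]
wrist_force: [-8.6, -3.6, 19.9]
width: 0.0517
finger_force: 9.9
```

Emit:
drive_tool:
  series:
    - [0.0515,[0,0,0],[0,0,0]]
    - [0.0515,[0,0,0],[0,0,0]]
    - [0.0515,[0,0,0],[0,0,0]]
    - [0.0515,[0,0,0],[0,0,0]]
    - [0.0515,[0,0,0],[0,0,0]]

```text
time: 10.58
tool_pos: [0.4664, 0.2637, 0.0831]
ee_rot: [3.142, 0.001, -3.14]
wrist_force: [-7.8, -3.8, 19.4]
width: 0.0515
finger_force: 9.9
```

Emit:
drive_tool:
  series:
    - [0.0515,[0,0,0],[0,0,0]]
    - [0.0515,[0,0,0],[0,0,0]]
    - [0.0515,[0,0,0],[0,0,0]]
    - [0.0515,[0,0,0],[0,0,0]]
    - [0.0515,[0,0,0],[0,0,0]]

```text
time: 11.2
tool_pos: [0.4664, 0.2637, 0.0831]
ee_rot: [3.142, 0.001, -3.14]
wrist_force: [-8.6, -3.6, 19.7]
width: 0.0514
finger_force: 9.9
```

Emit:
drive_tool:
  series:
    - [0.0515,[0,0,0],[0,0,0]]
    - [0.0515,[0,0,0],[0,0,0]]
    - [0.0515,[0,0,0],[0,0,0]]
    - [0.0515,[0,0,0],[0,0,0]]
    - [0.0515,[0,0,0],[0,0,0]]

```text
time: 11.82
tool_pos: [0.4664, 0.2637, 0.0831]
ee_rot: [3.142, 0.001, -3.14]
wrist_force: [-7.3, -5.0, 20.2]
width: 0.0513
finger_force: 9.9
```

Emit:
drive_tool:
  series:
    - [0.0515,[0,0,0],[0,0,0]]
    - [0.0515,[0,0,0],[0,0,0]]
    - [0.0515,[0,0,0],[0,0,0]]
    - [0.0515,[0,0,0],[0,0,0]]
    - [0.0515,[0,0,0],[0,0,0]]

```text
time: 12.45
tool_pos: [0.4664, 0.2637, 0.0831]
ee_rot: [3.142, 0.001, -3.14]
wrist_force: [-8.0, -3.8, 20.1]
width: 0.0515
finger_force: 9.9
```

Emit:
drive_tool:
  series:
    - [0.0515,[0,0,-0.03],[0,0,0]]
    - [0.0515,[0,0,-0.07],[0,0,0]]
    - [0.0515,[0,0,-0.12],[0,0,0]]
    - [0.0515,[0,0,-0.14],[0,0,0]]
    - [0.0515,[0,0,-0.14],[0,0,0]]

```text
time: 13.08
tool_pos: [0.4677, 0.2642, 0.2207]
ee_rot: [3.14, 0.004, -3.14]
wrist_force: [-1.0, -0.3, -0.2]
width: 0.0517
finger_force: 0.0
```

```bash
python3 - <<'E'
from h import *
goal([.468,.2643,.2],np.pi)
im=imaging.snapshot("scene"); cv2.imwrite("pics/s5.png",im[:,:,::-1])
E
```

```text
t 13.075 at [0.4677 0.2642 0.2207] [ 3.1397  0.0042 -3.1404] F [-0.9523 -0.2737 -0.2184] w 0.05166146078529538
shift [-0.0003  0.0001  0.0207] turn [0.0019 0.0042 0.0012]
```

View pics/s5.png

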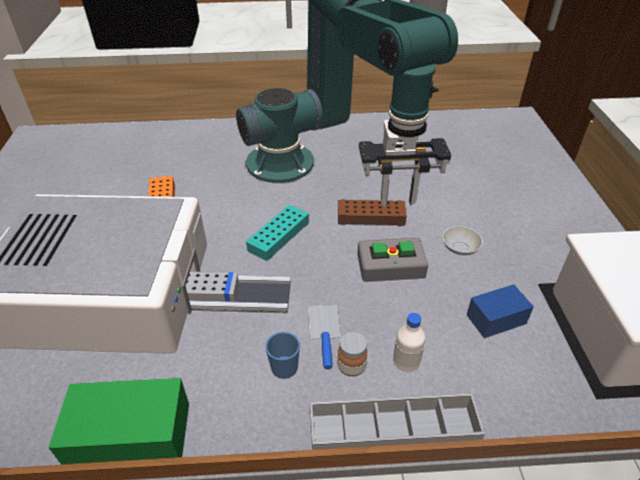

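The keys have sprung back up, the cassette's outer band is at (231,287), and everything else is where it was. I'm handing in.

```bash
python3 -c "
from bench import robot
print(robot.close_job())"
```

```text
the job is handed in; nothing more can be done
None
```

I pushed the cassette about 65 mm until it stalled against the stop, held both green keys fully down together for over 3 s and let go, with the red button and everything else left alone; the job is handed in, with no verdict shown.

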